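# Draw the drying rail out over the sink to its next hole

## Robot

A 7-joint arm with a two-finger parallel gripper is mounted at the origin on a cart in front of the work surface, level with it; the furniture and walls round the work are solid. World frame = base frame: x ahead of the robot, y to its left, z up, the work surface at z = 0. Lengths are in m, angles in rad, forces in N, time in s.
With the tool pointing down it reaches from about 0.375 to 0.925 m from the base axis. Payload 3.1 kg.
Tool frame: the origin (TCP) lies on the centre line of the jaws, within the pads' length; the fingertips stand 14 mm ahead of it and the grasp point (between the pads) lies 5 mm behind it (r.tcp_to_tips is the distance from the TCP to the fingertips, in m); z points along the fingers, x is the direction in which the jaws open and shut, and the axes are right-handed (so a half turn about z gives the same grasp; the last joint's range is limited). The gripper opens to 85 mm and grips with 20 to 120 N. Pads are 22 mm wide; open, the fingers measure 114 mm over their backs; the gripper's body (76 mm by 85 mm) begins 54 mm behind the grasp point. The pads swing forward as they close: fully open they stand 13 mm farther back than shut.
Start: joints at [-1.226, 0.383, 0.044, 1.598, -0.018, 1.161, -0.05], TCP at [0.278, 0.587, 0.245] pointing down, gripper open.
Joint ranges: [-2.61, 2.61], [-0.41, 2.15], [-1.48, 1.57], [0, 2.5], [-1.57, 4.71], [0.05, 1.97], [-2.85, 2.85]. Speed limits (rad/s): [2.79, 2.79, 3.14, 3.14, 3.14, 3.14, 3.14].

## Interface

Orientations are given as a rotation vector (axis times angle).
In Python, from workcell import r gives the robot as it stands. The module is installed in compiled form; this text tells all that it offers.
- The arm moves only by the shell command python3 -m inch 'ROWS' [FORCE]. ROWS is JSON, a list of rows, each a list of 3 entries, a list of its own where there are three numbers: the turn, a rotation vector about the tool's x, y, z in degrees, then the shift along the tool's x, y, z in mm, then the opening in per cent of the stroke, from 0 (shut) to 100 (fully open). In form: [[[ax, ay, az], [dx, dy, dz], grip], ...]. A call has 1 to 20 rows; each row shifts and turns the pose as measured when the row begins, along the tool's axes as they then stand; what a row does not reach is not made up. A row lasts 1/10 s, in which the tool goes at most 50 mm and 8.59 degrees, less where a joint would pass 70% of its speed; a pose out of reach is approached as far as the arm can. A call with a gripper value outside its range is refused whole. The fingers move at their own pace and stop on an object; FORCE is the grip in N (left out, the last holds). Time passes only in rows, so rows that do not move let the fingers close. It gives the time, the measured TCP pose, the force and the opening at its end, in the units of the state.
- r.read_state(): the state, without advancing time (a new reading comes with each control period).
- r.get_image(name): name is "scene" or "top" or "wrist"; returns a dict with "frame" (480x640x3 uint8, red, green, blue), "range_z" (480x640 float32, m along the optical axis (not along the pixel's ray), 0 where there is no reading), "fov_y" (degrees; the focal length in pixels is half the picture's height over the tangent of half this angle, whatever the lens; pixels are square), "cx", "cy" (the principal point, pixels), "k1" (the pictures are not rectified: a ray, as slopes to the right and down, at radius r is drawn at 1 + k1 r^2 times it, then the intrinsics apply), "pose" (4x4, takes a point from camera to world coordinates). Camera axes: x right, y up, looking along -z (the intrinsics and any distortion apply to the point x, -y, -z); pixel columns grow to the right and rows downward; lengths in m; the calibration is good to about 2 mm. A picture is of the moment at which its call begins.
- r.sign_off(): hands the job in, once; it reports no verdict.
Trained networks look in a picture, given as the dict that the camera call returned (one of the last four; its "shot" number tells which), for a name from the list of things; names that differ only in an ending like _2 or _b are one class to them, and where a whole thing is asked for, a point or a joint stands for the part that bears it (a point fixed in the world has none). Each returns a list of dicts, best first, with "conf" (0 to 1); they miss things now and then, are a little off and sometimes report something else, mostly with a low value. They report only what shows in the picture. A call takes as long as a camera call.
- r.masks_of(picture, target): "region" (480x640 bool, what is visible of it) and "rect" ([centre column, centre row, width, height] in pixels, round what is visible of it).
- r.landmark_of(picture, target): "uv" ([column, row] in pixels: a listed point, or the origin of a listed thing).
The state is a dict: "time_s": time; "joint_pos": joint angles; "joint_vel": joint speeds; "tau": joint torques, N m; "tool_pos": TCP position; "tcp_rot": TCP orientation; "force": force on the tool from outside, world axes, zero at the start; "moment": the same for the moment, N m; "finger_gap": finger opening in m.
Only numpy, scipy, OpenCV 4.12 (cv2) and the standard library are available. Lean on these libraries where they do the work, as an engineer would, in place of code of your own. Each camera call takes 0.05 s, during which the arm holds its last target.

## Task

Lengthen the drying rail so that it reaches further over the sink: squeeze its spring button in flush with the outer tube, draw the tube out towards the sink, and stop as soon as the button springs fully out through the next hole and locks. Pull gently, and once it has locked do not go on pulling against it (10 N at most). Then let go, and leave the mug nearest the sink and the honey jar alone.

Things in the scene. Friction and masses are not known exactly. Their poses are not given: they have to be found in the camera images.
- stand: the drying rail's heavy fixed stand: dark steel foot plate 130 x 100 x 14 mm, 28 mm post, and a level square inner tube 22.5 mm wide, its axis 100 mm above the worktop. Origin: centre of the foot plate's underside. Axes: z up; the inner tube points along the stand's -y, out over the sink; the button comes out on its -x face. It does not move
- first_hole (a point): point on the outer tube's axis level with its first hole, where the button sits at the start; moves with the tube. The aluminium outer tube, 30 x 30 mm outside, wall 3 mm, slides over the inner tube along the stand's -y. Its holes, 15.6 mm across with steel eyelets, are in its -x face, 15 mm from the axis; the tube can be gripped across here (30 mm; 37 mm over the button)
- button_tip (a point): outermost point of the spring button, a round-ended steel pin 14 mm across, carried by the fixed inner tube, so it does not move along the rail. At the start it stands 7 mm proud of the outer tube's -x face; its axis is the stand's x axis, 100 mm above the worktop, 150 mm from the stand's origin along -y
- button (a joint): how far the button is pressed in, m: 0 fully out (7 mm proud, tube locked), 0.007 flush with the outer face (4.7 N), 0.010 tucked under the wall (5.6 N). When it is flush, the hole's rim rides over its round end with 8 to 12 N of pull; proud, it locks the tube. Tucked, it stays in until a hole reaches it; within 0.8 mm of a hole's centre it springs fully out
- rail (a joint): how far the outer tube is drawn out, m: 0 at the first hole; grows as the tube moves along the stand's -y; sliding it takes 3 to 6 N. Some 4 mm before the second hole is centred the button springs out and kicks the tube on by itself (the pull drops by 6 N or more); then it blocks the tube. The locked button may be loaded with 10 N, not much more; the first hole's rim may press on it with up to 18 N
- mug_b: bystander: the white mug nearest the sink, 98 x 128 x 88 mm, origin at the centre of its underside
- honey_jar: bystander: amber jar with a cork lid, 55 mm wide, 81 mm high, origin at the centre of its underside
- rail_end (a point): point on the outer tube's axis 100 mm beyond the first hole, at the black cap of its free end; the other end is 104 mm behind the first hole. A small ball peg near the cap rises 42 mm above the axis. The second hole lies 45 to 69 mm behind the first (towards the post); its exact place differs from rail to rail and must be felt

How it is judged:
On the way, in this order (a step that is already met when the one before it is completed fails the run):
1. the button is pressed in at least 5 mm while the tube is still at the first hole (value of joint button above 0.005 m and value of joint rail below 0.008 m), for 0.1 s.
2. the tube has been drawn at least 15 mm with the button tucked under its wall (value of joint rail above 0.015 m and value of joint button above 0.007 m), for 0.1 s.
At the end, for the whole second after the job is handed in: the outer tube stands at its second hole (drawn out 42 to 72 mm), the button is out through that hole to within 1.5 mm of fully out, and the tube is at rest (value of joint rail between 0.042 and 0.072 m and value of joint button below 0.0015 m and velocity of joint rail between -0.003 and 0.003 m/s); the robot touches nothing.
It fails at once if the rim of the first hole is pulled hard against the button, more than 18 N (contact force between rail_c1 and button above 18 N).
It fails at once if the tube is pulled on hard after the button has locked: the rim of the second hole bears on it with more than 13 N (contact force between second_hole_c1 and button above 13 N).
It fails at once if the mug or the honey jar is moved more than 20 mm (distance of any of mug_b, honey_jar from where it was at the start of the episode above 0.02 m).
It also fails if it takes over 48 s, if anything falls off the work surface, if the arm or the gripper's body presses on something with over 40 N, if the wrist force passes 120 N, or if a joint passes its speed limit or range.

## Working session

There is one attempt and no reset: what is moved stays moved. The work goes in short steps, Python scripts to look and compute and a shell command to move; the robot and the scene stay as the last step left them, time stands still between calls to the robot, and variables do not carry over. Pictures are saved under pics/ and viewed, and the job is handed in when it is done.

```bash
mkdir -p pics; ls
cat > h.py <<'E'
import numpy as np, cv2
from workcell import r
def K(p):
    f=240/np.tan(np.radians(p["fov_y"])/2); return f
def ray(p,uv):
    f=K(p); d=np.array([(uv[0]-p["cx"])/f,(uv[1]-p["cy"])/f]); u=d.copy()
    for _ in range(30): u=d/(1+p["k1"]*(u@u))
    return u
def pt(p,uv,z=None):
    u=ray(p,uv)
    if z is None:
        c,w=int(round(uv[0])),int(round(uv[1])); a=p["range_z"][w-1:w+2,c-1:c+2]; a=a[a>0]; z=np.median(a)
    return (p["pose"]@np.array([u[0]*z,-u[1]*z,-z,1]))[:3]
def onplane(p,uv,h):
    u=ray(p,uv); o=p["pose"][:3,3]; d=p["pose"][:3,:3]@np.array([u[0],-u[1],-1]); return o+d*(h-o[2])/d[2]
def proj(p,X):
    T=np.linalg.inv(p["pose"]); c=T[:3,:3]@X+T[:3,3]; u=np.array([c[0],-c[1]])/-c[2]; f=K(p)
    u=u*(1+p["k1"]*(u@u)); return u*f+[p["cx"],p["cy"]]
def save(p,n): cv2.imwrite("pics/"+n+".png",p["frame"][:,:,::-1])
E
cat > a.py <<'E'
from h import *
s=r.read_state(); print({k:np.round(v,3) for k,v in s.items()})
for n in ["scene","top","wrist"]:
    p=r.get_image(n); save(p,n+"0")
    for t in ["stand","first_hole","button_tip","rail_end","mug_b","honey_jar"]:
        for d in r.landmark_of(p,t)[:2]:
            print(n,t,round(d["conf"],2),np.round(d["uv"],1),np.round(pt(p,d["uv"]),3),{"first_hole":np.round(onplane(p,d["uv"],.1),3),"button_tip":np.round(onplane(p,d["uv"],.1),3),"rail_end":np.round(onplane(p,d["uv"],.1),3),"stand":np.round(onplane(p,d["uv"],0),3)}.get(t,np.round(onplane(p,d["uv"],0),3)))
E
python3 a.py
```

```text
pics
{'time_s': np.float64(0.0), 'joint_pos': array([-1.226,  0.384,  0.044,  1.6  , -0.018,  1.161, -0.05 ]), 'joint_vel': array([ 0.001,  0.001, -0.   ,  0.   ,  0.   , -0.001,  0.001]), 'tau': array([-0.0000e+00, -4.3347e+01,  1.0250e+00, -2.4951e+01,  1.1000e-02,
        1.1000e-02, -0.0000e+00]), 'tool_pos': array([0.278, 0.586, 0.244]), 'tcp_rot': array([ 2.654,  1.679, -0.003]), 'force': array([ 0.268,  0.435, -0.233]), 'moment': array([ 0.   ,  0.032, -0.005]), 'finger_gap': np.float64(0.085)}
scene stand 0.97 [288.7 284.7] [0.485 0.327 0.018] [0.489 0.34  0.   ]
scene first_hole 0.57 [333.6 304.1] [0.509 0.185 0.114] [0.513 0.195 0.1  ]
scene button_tip 0.44 [326.7 310.2] [0.499 0.191 0.097] [0.498 0.189 0.1  ]
scene rail_end 0.59 [377.2 346.4] [0.533 0.086 0.113] [0.538 0.093 0.1  ]
scene rail_end 0.43 [324.8 309.1] [0.526 0.256 0.003] [0.496 0.192 0.1  ]
scene mug_b 0.78 [388.4 242. ] [0.691 0.311 0.054] [0.72  0.352 0.   ]
scene honey_jar 0.68 [234.4 210.3] [0.46  0.569 0.017] [0.464 0.586 0.   ]
top stand 0.89 [339.  279.4] [0.494 0.349 0.123] [0.5   0.344 0.   ]
top first_hole 0.92 [413.5 268.9] [0.519 0.195 0.114] [0.52  0.193 0.1  ]
top rail_end 0.69 [457.1 260.7] [0.535 0.112 0.14 ] [0.539 0.102 0.1  ]
top mug_b 0.55 [342.8 185.2] [0.716 0.339 0.008] [0.718 0.338 0.   ]
top honey_jar 0.78 [230.7 293.6] [0.463 0.576 0.08 ] [0.464 0.589 0.   ]
wrist stand 0.76 [217.2 431.2] [0.256 0.577 0.318] [0.491 0.337 0.   ]
wrist honey_jar 0.9 [396.1 348.9] [0.444 0.596 0.042] [0.474 0.594 0.   ]
```

View pics/scene0.png

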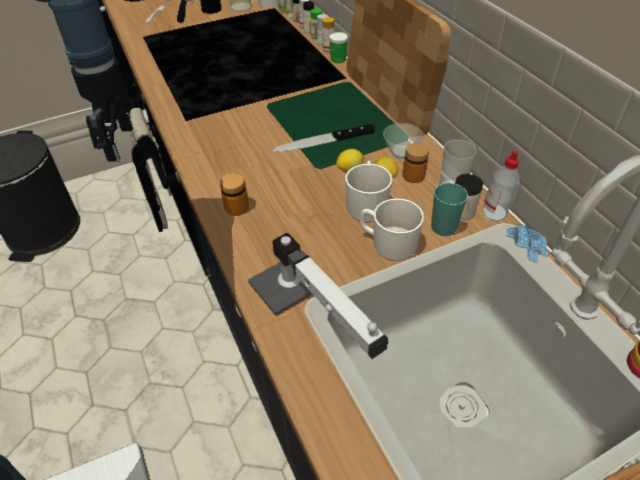

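View pics/top0.png

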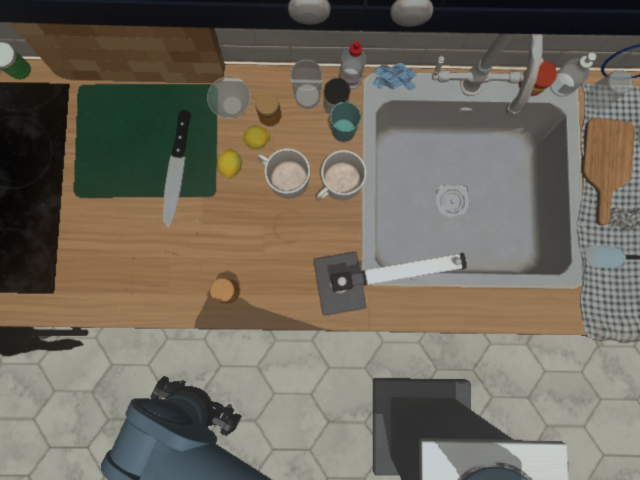

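The scene view shows the rail from the post at (288,265) to the cap at (378,345). The top view shows the tube from (365,277) to (462,261). Next I'll fit the tube axis from the depth image.

```bash
cat > fit.py <<'E'
from h import *
import sys
def fit(n,box=(0.44,0.62,0.03,0.26)):
    p=r.get_image(n); H,W=p["range_z"].shape
    vv,uu=np.mgrid[0:H,0:W]; f=K(p)
    d=np.stack([(uu-p["cx"])/f,(vv-p["cy"])/f],-1); u=d.copy()
    for _ in range(20): u=d/(1+p["k1"]*(u**2).sum(-1,keepdims=True))
    z=p["range_z"]; P=np.stack([u[...,0]*z,-u[...,1]*z,-z],-1)@p["pose"][:3,:3].T+p["pose"][:3,3]
    m=(z>0)&(P[...,2]>.108)&(P[...,2]<.122)&(P[...,0]>box[0])&(P[...,0]<box[1])&(P[...,1]>box[2])&(P[...,1]<box[3])
    q=P[m]; q=q.astype(np.float32)
    for _ in range(3):
        l=cv2.fitLine(q[:,:2].copy(),cv2.DIST_HUBER,0,.01,.01).ravel(); dr=l[:2]*(-np.sign(l[1])); nn=np.array([-dr[1],dr[0]])
        o=(q[:,:2]-l[2:])@nn; q=q[abs(o)<.02]
    o=(q[:,:2]-l[2:])@nn; t=(q[:,:2]-l[2:])@dr
    mid=l[2:]+nn*(o.max()+o.min())/2
    print(n,len(q),"dir",dr,"ang",np.degrees(np.arctan2(dr[0],-dr[1])),"width",np.percentile(o,[0,2,98,100]).round(4),"z",np.median(q[:,2]),"ends",(l[2:]+dr*t.min()).round(4),(l[2:]+dr*t.max()).round(4))
    y=(0.194-l[3])/dr[1]; print(" axis at y=.194:",(l[2:]+dr*y).round(4))
    return p
if __name__=="__main__":
    for n in sys.argv[1:]: save(fit(n),n+"_f")
E
python3 fit.py top scene
```

```text
top 1186 dir [ 0.18862934 -0.98204833] ang 10.872805 width [-0.0175 -0.0144  0.0146  0.0163] z 0.114159614 ends [0.5054 0.2606] [0.5388 0.0865]
 axis at y=.194: [0.5182 0.194 ]
scene 1758 dir [ 0.1707993  -0.98530585] ang 9.834295 width [-0.0154 -0.0139  0.0162  0.0182] z 0.11372793 ends [0.5065 0.2624] [0.537  0.0862]
 axis at y=.194: [0.5183 0.194 ]
```

```bash
python3 -m inch '[[[0,0,0],[-25,38,0],100],[[0,0,0],[-25,38,0],100],[[0,0,0],[-25,38,0],100],[[0,0,0],[-25,38,0],100],[[0,0,0],[-25,38,0],100],[[0,0,0],[-25,38,0],100],[[0,0,0],[-25,38,0],100],[[0,0,0],[-25,38,0],100],[[0,0,0],[-25,38,0],100],[[0,0,8],[0,0,0],100],[[0,0,8],[0,0,0],100],[[0,0,8],[0,0,0],100],[[0,0,8],[0,0,0],100],[[0,0,8],[0,0,0],100],[[0,0,8],[0,0,0],100],[[0,0,6],[0,0,0],100],[[0,0,0],[0,0,0],100]]'
cat > st.py <<'E'
from h import *
from scipy.spatial.transform import Rotation as R
def st(tgt=None,ang=10.4):
    s=r.read_state(); M=R.from_rotvec(s["tcp_rot"]).as_matrix()
    print("t",round(float(s["time_s"]),2),"pos",s["tool_pos"].round(4),"x",M[:,0].round(3),"yaw",np.degrees(np.arctan2(M[1,0],M[0,0])).round(2),"z",M[:,2].round(3),"F",s["force"].round(2),"Ftool",(M.T@s["force"]).round(2),"gap",round(float(s["finger_gap"]),4))
    if tgt is not None:
        a=np.radians(ang); G=np.column_stack([[np.cos(a),np.sin(a),0],[np.sin(a),-np.cos(a),0],[0,0,-1]])
        print(" turn",np.degrees(R.from_matrix(M.T@G).as_rotvec()).round(2),"shift mm",(1000*M.T@(np.array(tgt)-s["tool_pos"])).round(1))
if __name__=="__main__":
    import sys
    st([float(a) for a in sys.argv[1:4]] if len(sys.argv)>3 else None)
E
python3 st.py .518 .194 .2
```

```text
time_s: 2.85
tool_pos: [0.5011, 0.2241, 0.2462]
tcp_rot: [-3.125, -0.239, -0.009]
force: [0.3, -0.6, -0.4]
finger_gap: 0.0858
t 2.85 pos [0.5011 0.2241 0.2462] x [0.988 0.152 0.006] yaw 8.75 z [ 0.005  0.008 -1.   ] F [ 0.28 -0.62 -0.39] Ftool [0.18 0.66 0.38] gap 0.0858
 turn [-0.39 -0.37 -1.65] shift mm [11.8 32.6 46.1]
```

```bash
python3 -m inch '[[[-0.4,-0.4,-1.6],[12,32,15],100],[[0,0,0],[0,0,0],100]]'; python3 fit.py wrist
python3 - <<'E'
from h import *
for n in ["wrist","top","scene"]:
    p=r.get_image(n)
    for t in ["first_hole","button_tip","rail_end"]:
        for d in r.landmark_of(p,t)[:2]: print(n,t,round(d["conf"],2),np.round(d["uv"]),onplane(p,d["uv"],.1).round(4))
E
python3 st.py .518 .194 .094
```

```text
time_s: 3.05
tool_pos: [0.5185, 0.1947, 0.2314]
tcp_rot: [-3.127, -0.297, -0.001]
force: [-0.1, -0.9, -0.9]
finger_gap: 0.0852
wrist 9130 dir [ 0.18858345 -0.98205715] ang 10.870128 width [-0.017  -0.0142  0.0144  0.0165] z 0.114048555 ends [0.5071 0.2624] [0.5407 0.0877]
 axis at y=.194: [0.5203 0.194 ]
wrist first_hole 0.9 [321. 236.] [0.5199 0.1975 0.1   ]
wrist button_tip 0.51 [294. 236.] [0.4996 0.1934 0.1   ]
wrist rail_end 0.71 [323. 356.] [0.5406 0.097  0.1   ]
top first_hole 0.7 [410. 268.] [0.5205 0.2013 0.1   ]
scene first_hole 0.94 [336. 303.] [0.5184 0.1941 0.1   ]
scene button_tip 0.46 [325. 311.] [0.4951 0.1892 0.1   ]
scene rail_end 0.58 [378. 345.] [0.5398 0.0942 0.1   ]
t 3.7 pos [0.5173 0.201  0.2331] x [0.981 0.193 0.003] yaw 11.13 z [ 0.002  0.006 -1.   ] F [ 1.35 -0.14  0.78] Ftool [ 1.3   0.4  -0.77] gap 0.0849
 turn [-0.3  -0.18  0.73] shift mm [ -1.1   7.7 139. ]
```

View pics/wrist_f.png

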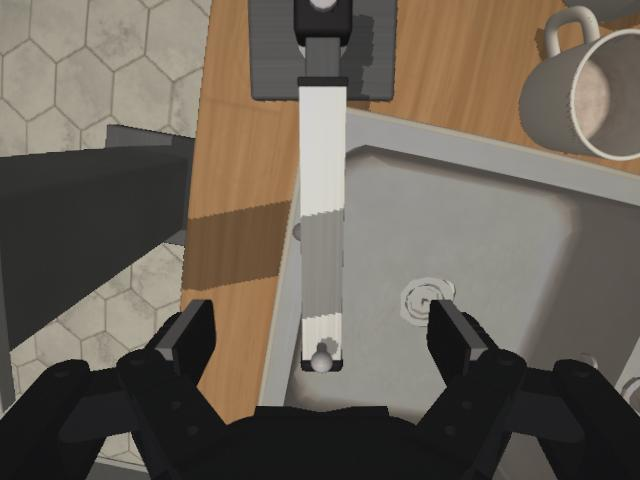

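The button shows at about (298,231), with the tube running from the collar at (323,78) to the cap at (322,368). Next I'll measure both ends and the button, and check how noisy the pose readings are.

Run:
```python
from h import *
import time
p=r.get_image("wrist")
cv2.imwrite("pics/wz.png",cv2.resize(p["frame"][195:275,260:380,::-1],None,fx=6,fy=6,interpolation=cv2.INTER_NEAREST))
for uv in [(323,75),(323,87),(322,371),(298,231)]:
    print(uv,onplane(p,uv,.115).round(4),onplane(p,uv,.1).round(4))
# back end profile of depth
for v in range(66,96,2):
    print(v,[round(float(pt(p,(c,v))[2]),3) for c in (312,335)],end=" ")
print()
for _ in range(3):
    p=r.get_image("wrist"); print(r.read_state()["tool_pos"].round(4))
    for d in r.masks_of(p,"button")[:2]: print("btn",d["conf"],np.round(d["rect"],1),d["region"].sum())
    for d in r.landmark_of(p,"button_tip")[:1]: print(d["conf"],np.round(d["uv"],1),onplane(p,d["uv"],.1).round(4))
    for d in r.landmark_of(p,"first_hole")[:1]: print(d["conf"],np.round(d["uv"],1),onplane(p,d["uv"],.1).round(4))
```

```text
(323, 75) [0.4993 0.3076 0.115 ] [0.499  0.3099 0.1   ]
(323, 87) [0.5007 0.3005 0.115 ] [0.5005 0.3024 0.1   ]
(322, 371) [0.5406 0.0949 0.115 ] [0.5428 0.0842 0.1   ]
(298, 231) [0.5019 0.2043 0.115 ] [0.5018 0.2003 0.1   ]
66 [0.11, 0.11] 68 [0.111, 0.11] 70 [0.11, 0.11] 72 [0.11, 0.11] 74 [0.11, 0.11] 76 [0.11, 0.11] 78 [0.11, 0.11] 80 [0.11, 0.11] 82 [0.11, 0.109] 84 [0.11, 0.11] 86 [0.111, 0.111] 88 [0.11, 0.111] 90 [0.115, 0.114] 92 [0.115, 0.115] 94 [0.115, 0.115] 
[0.5173 0.2008 0.233 ]
btn 0.7 [295.  240.2   7.7  15.5] 106
0.53 [290.2 238.8] [0.4971 0.1932 0.1   ]
0.73 [322.  240.2] [0.5206 0.1967 0.1   ]
[0.5173 0.2008 0.233 ]
btn 0.57 [295.4 240.1  10.   16.4] 102
btn 0.36 [576.5  97.  120.7 156.3] 14078
0.49 [289.  239.3] [0.4963 0.1925 0.1   ]
0.83 [323.7 240.7] [0.5219 0.1964 0.1   ]
[0.5173 0.2008 0.233 ]
btn 0.49 [295.7 241.9   8.6  17.6] 118
0.6 [293.  240.6] [0.4994 0.1921 0.1   ]
0.75 [322.4 238.6] [0.5207 0.1978 0.1   ]
```

View pics/wz.png

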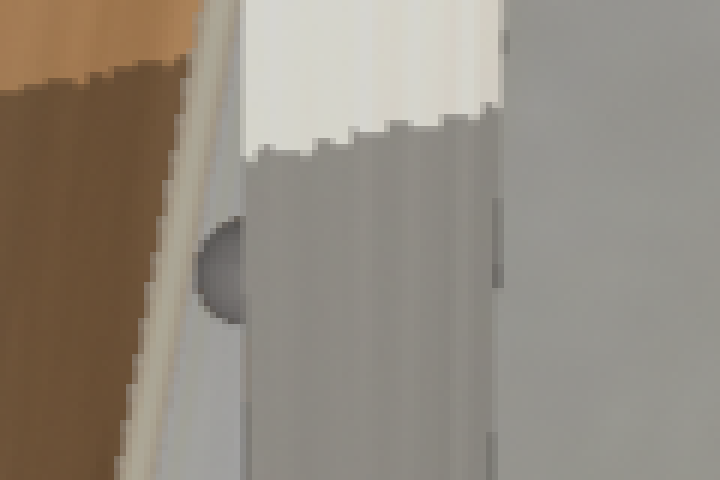

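```bash
python3 -m inch '[[[-0.3,0,0],[1.5,5,20],100],[[0,0,0],[0,0,25],100],[[0,0,0],[0,0,25],100],[[0,0,0],[0,0,20],100],[[0,0,0],[0,0,15],100],[[0,0,0],[0,0,0],100],[[0,0,0],[0,0,0],100]]'; python3 st.py .5198 .196 .095;  python3 fit.py wrist
```

```text
time_s: 5.05
tool_pos: [0.5226, 0.1977, 0.1266]
tcp_rot: [-3.124, -0.305, -0.013]
force: [0.2, 0.3, 0.2]
finger_gap: 0.0854
t 5.05 pos [0.5226 0.1977 0.1266] x [0.981 0.193 0.008] yaw 11.15 z [ 0.008  0.003 -1.   ] F [0.22 0.26 0.17] Ftool [ 0.26 -0.21 -0.17] gap 0.0854
 turn [-0.09 -0.47  0.75] shift mm [-3.3  1.1 31.6]
wrist 18088 dir [ 0.19452398 -0.9808978 ] ang 11.216916 width [-0.0155 -0.0141  0.0143  0.0155] z 0.11401594 ends [0.507  0.2624] [0.5306 0.1432]
 axis at y=.194: [0.5205 0.194 ]
```

View pics/wrist_f.png

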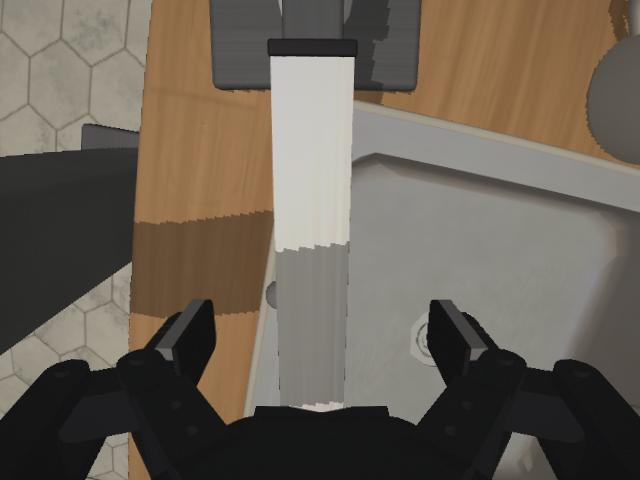

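The button is at (268,295) and the jaw centre is at column 322. The tube sits about 3 mm to the left of that. I'll check the button's position again from here.

```bash
python3 - <<'E'
from h import *
p=r.get_image("wrist")
cv2.imwrite("pics/wz2.png",cv2.resize(p["frame"][260:330,230:350,::-1],None,fx=6,fy=6,interpolation=cv2.INTER_NEAREST))
print(onplane(p,(266,295),.1),r.read_state()["tool_pos"])
for t in ("button_tip","first_hole"):
    for d in r.landmark_of(p,t)[:1]: print(d["conf"],np.round(d["uv"],1),onplane(p,d["uv"],.1).round(4))
E
python3 -m inch '[[[0,-0.45,0],[-3,1,10],100],[[0,0,0],[0,0,0],100]]'; python3 st.py .5198 .196 .095
```

```text
[0.49894931 0.19246204 0.1       ] [0.52273674 0.19782341 0.1271189 ]
0.8 [266.3 296.6] [0.4992 0.1917 0.1   ]
0.8 [311.6 293.5] [0.5196 0.1973 0.1   ]
time_s: 5.45
tool_pos: [0.5212, 0.1969, 0.1184]
tcp_rot: [-3.123, -0.305, -0.007]
force: [0.2, 0.3, 0.2]
finger_gap: 0.0852
t 5.45 pos [0.5212 0.1969 0.1184] x [0.981 0.193 0.005] yaw 11.15 z [ 0.004  0.004 -1.   ] F [0.23 0.27 0.16] Ftool [ 0.28 -0.22 -0.16] gap 0.0852
 turn [-0.2  -0.26  0.75] shift mm [-1.7  0.7 23.4]
```

View pics/wz2.png

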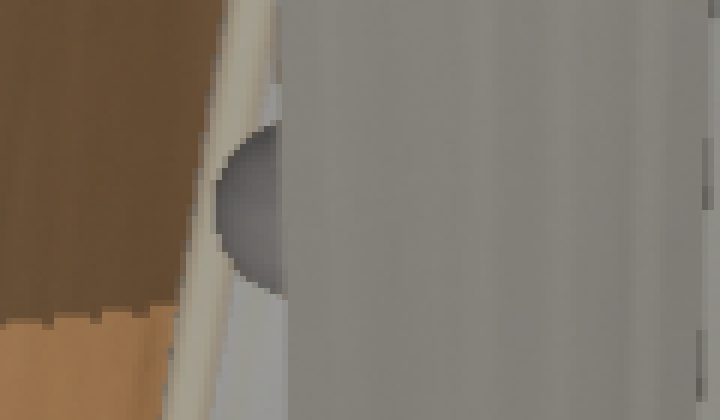

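The button tip is centred at about (266,295), so the hole is at (0.5203, 0.1962). That agrees with the earlier estimate, so I'll descend.

```bash
python3 -m inch '[[[-0.2,-0.25,0],[-1.2,1,14],100],[[0,0,0],[0,0,10],100],[[0,0,0],[0,0,0],100],[[0,0,0],[0,0,0],100]]'; python3 st.py .5203 .1962 .095
```

```text
time_s: 5.85
tool_pos: [0.52, 0.1956, 0.0919]
tcp_rot: [3.126, 0.305, -0.001]
force: [0.5, -0.3, -0.1]
finger_gap: 0.0854
t 5.85 pos [0.52   0.1956 0.0919] x [ 0.981  0.194 -0.001] yaw 11.16 z [-0.001 -0.001 -1.   ] F [ 0.46 -0.26 -0.09] Ftool [0.4  0.35 0.08] gap 0.0854
 turn [0.02 0.04 0.76] shift mm [ 0.4 -0.5 -3.1]
```

```bash
python3 -m inch '[[[0,0,0],[0,0,-1],48],[[0,0,0],[0,0,0],48],[[0,0,0],[0,0,0],48],[[0,0,0],[0,0,0],48],[[0,0,0],[0,0,0],48]]' 35; python3 st.py .5203 .1962 .095; python3 -m inch '[[[0,0,0],[0,0,0],20],[[0,0,0],[0,0,0],20],[[0,0,0],[0,0,0],20],[[0,0,0],[0,0,0],20],[[0,0,0],[0,0,0],20]]' 35;python3 st.py .5203 .1962 .095; python3 fit.py wrist
```

```text
time_s: 6.35
tool_pos: [0.5181, 0.1952, 0.0931]
tcp_rot: [3.126, 0.305, -0.009]
force: [-3.2, 0.2, 1.0]
finger_gap: 0.0408
t 6.35 pos [0.5181 0.1952 0.0931] x [ 0.981  0.193 -0.006] yaw 11.16 z [-0.005 -0.001 -1.   ] F [-3.16  0.22  1.04] Ftool [-3.06 -0.83 -1.03] gap 0.0408
 turn [0.03 0.32 0.76] shift mm [ 2.4 -0.6 -2. ]
time_s: 6.85
tool_pos: [0.519, 0.1953, 0.0935]
tcp_rot: [3.127, 0.302, -0.005]
force: [-0.5, -0.0, 0.5]
finger_gap: 0.0294
t 6.85 pos [0.519  0.1953 0.0935] x [ 0.981  0.192 -0.003] yaw 11.05 z [-0.003 -0.    -1.   ] F [-0.5  -0.05  0.48] Ftool [-0.5  -0.05 -0.48] gap 0.0294
 turn [-0.02  0.17  0.65] shift mm [ 1.4 -0.6 -1.5]
wrist 25071 dir [ 0.199624  -0.9798726] ang 11.514971 width [-0.02   -0.0158  0.0157  0.02  ] z 0.11404622 ends [0.5067 0.2628] [0.5255 0.1707]
 axis at y=.194: [0.5207 0.194 ]
```

View pics/wrist_f.png

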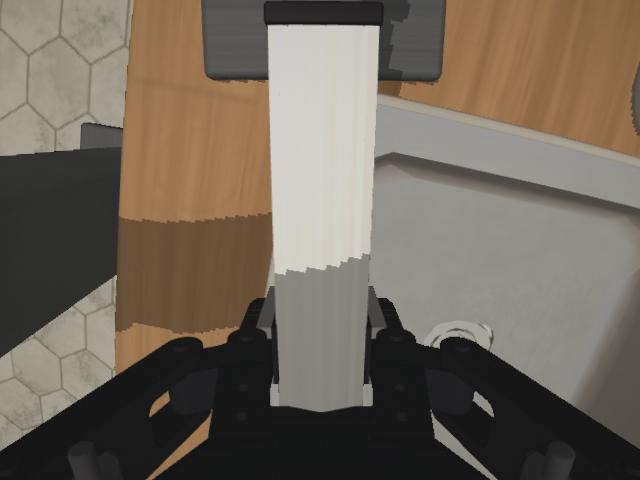

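The gap is 29.4 mm, so the button is flush. Now I'll start the gentle pull.

```bash
python3 -m inch '[[[0,0,0],[0,1,0],20],[[0,0,0],[0,1,0],20]]'; python3 st.py .5203 .1962 .095;python3 -m inch '[[[0,0,0],[0,1.5,0],20]]'; python3 st.py .5203 .1962 .095;python3 -m inch '[[[0,0,0],[0,2,0],20]]'; python3 st.py .5203 .1962 .095
```

```text
time_s: 7.1
tool_pos: [0.5191, 0.1952, 0.0935]
tcp_rot: [-3.125, -0.303, 0.005]
force: [-2.3, 2.1, 0.9]
finger_gap: 0.0295
t 7.1 pos [0.5191 0.1952 0.0935] x [ 0.981  0.192 -0.003] yaw 11.09 z [-0.003  0.002 -1.   ] F [-2.27  2.14  0.94] Ftool [-1.82 -2.54 -0.93] gap 0.0295
 turn [-0.15  0.16  0.69] shift mm [ 1.4 -0.7 -1.5]
time_s: 7.2
tool_pos: [0.5191, 0.1951, 0.0935]
tcp_rot: [-3.123, -0.304, 0.005]
force: [-0.8, 3.5, 0.2]
finger_gap: 0.0294
t 7.2 pos [0.5191 0.1951 0.0935] x [ 0.981  0.193 -0.003] yaw 11.12 z [-0.004  0.004 -1.   ] F [-0.8   3.5   0.22] Ftool [-0.11 -3.59 -0.21] gap 0.0294
 turn [-0.24  0.16  0.72] shift mm [ 1.4 -0.8 -1.5]
time_s: 7.3
tool_pos: [0.5191, 0.1949, 0.0935]
tcp_rot: [-3.121, -0.305, 0.005]
force: [-1.9, 5.7, 0.6]
finger_gap: 0.0296
t 7.3 pos [0.5191 0.1949 0.0935] x [ 0.981  0.193 -0.003] yaw 11.16 z [-0.004  0.005 -1.   ] F [-1.88  5.65  0.56] Ftool [-0.75 -5.92 -0.52] gap 0.0296
 turn [-0.35  0.15  0.76] shift mm [ 1.4 -1.1 -1.5]
```

```bash
for d in 1; do python3 -m inch '[[[0,0,0],[0,3,0],20]]' >/dev/null; python3 st.py; python3 -m inch '[[[0,0,0],[0,3,0],20]]'>/dev/null; python3 st.py;python3 -m inch '[[[0,0,0],[0,3.5,0],20]]'>/dev/null; python3 st.py; done
```

```text
t 7.4 pos [0.5193 0.1938 0.0935] x [ 0.981  0.194 -0.003] yaw 11.19 z [-0.004  0.008 -1.   ] F [-1.14  5.45 -0.55] Ftool [-0.06 -5.56  0.59] gap 0.0292
t 7.5 pos [0.5195 0.1925 0.0935] x [ 0.981  0.195 -0.003] yaw 11.22 z [-0.004  0.01  -1.   ] F [-2.24  5.44  1.39] Ftool [-1.14 -5.79 -1.33] gap 0.0295
t 7.6 pos [0.5197 0.192  0.0935] x [ 0.981  0.195 -0.002] yaw 11.26 z [-0.005  0.013 -1.   ] F [-3.12  7.86  0.89] Ftool [-1.52 -8.33 -0.77] gap 0.0298
```

```bash
python3 -m inch '[[[-0.2,0,0],[0,3.5,0],20]]' >/dev/null; python3 st.py; python3 -m inch '[[[-0.2,0,0],[0,3.5,0],20]]'>/dev/null; python3 st.py;python3 -m inch '[[[-0.2,0,0],[0,3.5,0],20]]'>/dev/null; python3 st.py; python3 fit.py wrist; python3 st.py
```

```text
t 7.7 pos [0.5197 0.1917 0.0935] x [ 0.981  0.196 -0.002] yaw 11.29 z [-0.005  0.014 -1.   ] F [-2.36  7.56 -0.86] Ftool [-0.83 -7.86  0.97] gap 0.0297
t 7.8 pos [0.5197 0.1916 0.0935] x [ 0.981  0.196 -0.002] yaw 11.33 z [-0.005  0.014 -1.   ] F [-2.24  6.8  -0.59] Ftool [-0.86 -7.1   0.7 ] gap 0.0298
t 7.9 pos [0.5198 0.1915 0.0935] x [ 0.98   0.197 -0.001] yaw 11.35 z [-0.004  0.015 -1.   ] F [-2.96  8.09  0.03] Ftool [-1.31 -8.51  0.11] gap 0.0293
wrist 26536 dir [ 0.19885544 -0.9800288 ] ang 11.4700365 width [-0.02   -0.0157  0.0156  0.02  ] z 0.11404477 ends [0.5068 0.2626] [0.5263 0.1665]
 axis at y=.194: [0.5207 0.194 ]
t 7.95 pos [0.5198 0.1915 0.0935] x [ 0.98   0.197 -0.001] yaw 11.35 z [-0.004  0.015 -1.   ] F [-2.71  7.87 -0.34] Ftool [-1.1  -8.24  0.47] gap 0.0296
```

View pics/wrist_f.png

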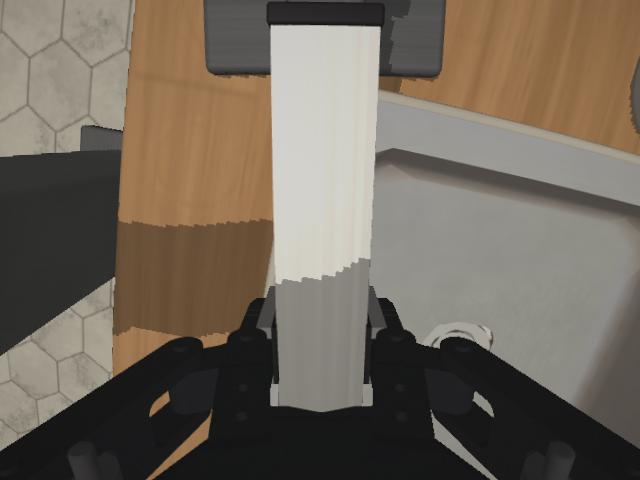

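The collar at (325,13) has kept its place relative to the gripper while the foot plate shifted, so the tube moves with the grip. It is now at the rim, so I'll raise the pull slightly.

```bash
python3 -m inch '[[[0,0,0],[0,4,0],20]]' >/dev/null; python3 st.py; python3 -m inch '[[[0,0,0],[0,4.5,0],20]]'>/dev/null; python3 st.py;python3 -m inch '[[[0,0,0],[0,4.5,0],20]]'>/dev/null; python3 st.py
```

```text
t 8.05 pos [0.5198 0.1914 0.0935] x [ 0.98   0.198 -0.001] yaw 11.4 z [-0.005  0.019 -1.   ] F [-2.81  8.48 -0.09] Ftool [-1.08 -8.86  0.27] gap 0.0298
t 8.15 pos [0.5198 0.1913 0.0935] x [ 0.98   0.199 -0.001] yaw 11.46 z [-0.006  0.024 -1.   ] F [-3.36  9.09 -0.04] Ftool [-1.49 -9.58  0.28] gap 0.0294
t 8.25 pos [0.5198 0.1913 0.0936] x [ 0.98   0.2   -0.001] yaw 11.52 z [-0.007  0.03  -1.   ] F [-3.87  8.69 -0.75] Ftool [-2.06 -9.26  1.04] gap 0.03
```

```bash
python3 -m inch '[[[-0.7,0,0],[0,4.5,0],20]]' >/dev/null; python3 st.py; python3 -m inch '[[[-1,0,0.1],[0,4.5,0],20]]'>/dev/null; python3 st.py;python3 -m inch '[[[-1,0,0.1],[0,4.5,0],20]]'>/dev/null; python3 st.py
```

```text
t 8.35 pos [0.5199 0.1911 0.0935] x [ 0.98  0.2  -0.  ] yaw 11.54 z [-0.005  0.023 -1.   ] F [-3.33  8.15 -0.46] Ftool [-1.64 -8.64  0.67] gap 0.0297
t 8.45 pos [0.5199 0.191  0.0935] x [0.98  0.198 0.   ] yaw 11.45 z [-0.002  0.012 -1.   ] F [-2.54  7.72 -0.26] Ftool [-0.96 -8.07  0.36] gap 0.0296
t 8.55 pos [0.5199 0.1909 0.0935] x [0.98  0.197 0.001] yaw 11.35 z [ 0.001  0.    -1.   ] F [-3.77  7.11 -0.79] Ftool [-2.3  -7.71  0.79] gap 0.0295
```

```bash
python3 -m inch '[[[-0.5,0,0.1],[0,5.5,0],20]]' >/dev/null; python3 st.py; python3 -m inch '[[[-0.5,0,0.1],[0,5.5,0],20]]'>/dev/null; python3 st.py;python3 -m inch '[[[-0.5,0,0.1],[0,6,0],20]]'>/dev/null; python3 st.py
```

```text
t 8.65 pos [0.52   0.1908 0.0935] x [0.981 0.196 0.001] yaw 11.3 z [ 0.002 -0.002 -1.   ] F [-2.42 10.3  -1.52] Ftool [ -0.36 -10.58   1.49] gap 0.0298
t 8.75 pos [0.52   0.1907 0.0935] x [0.981 0.195 0.002] yaw 11.26 z [ 0.003 -0.004 -1.   ] F [-2.48  9.2  -1.08] Ftool [-0.64 -9.51  1.03] gap 0.0295
t 8.85 pos [0.52   0.1907 0.0935] x [0.981 0.195 0.003] yaw 11.24 z [ 0.004 -0.005 -1.   ] F [-2.18 10.34 -1.71] Ftool [ -0.13 -10.58   1.65] gap 0.0293
```

```bash
python3 -m inch '[[[-0.4,0,0],[0,7,0],20]]' >/dev/null; python3 st.py; python3 -m inch '[[[-0.5,0,0],[0,7,0],20]]'>/dev/null; python3 st.py;python3 -m inch '[[[-0.6,0,0],[0,7,0],20]]'>/dev/null; python3 st.py; python3 fit.py wrist
python3 - <<'E'
from h import *
p=cv2.imread("pics/wrist_f.png"); cv2.imwrite("pics/wz3.png",cv2.resize(p[200:420,200:440],None,fx=2.5,fy=2.5))
E
```

```text
t 8.95 pos [0.52   0.1906 0.0935] x [0.981 0.196 0.004] yaw 11.32 z [ 0.004 -0.003 -1.   ] F [-2.8  12.48 -2.4 ] Ftool [ -0.3  -12.8    2.35] gap 0.0297
t 9.05 pos [0.5201 0.1906 0.0936] x [0.98  0.197 0.004] yaw 11.38 z [ 0.005 -0.003 -1.   ] F [-1.99 11.53 -2.62] Ftool [  0.31 -11.7    2.58] gap 0.0296
t 9.15 pos [0.52   0.1906 0.0935] x [0.98  0.198 0.005] yaw 11.41 z [ 0.006 -0.005 -1.   ] F [-2.12 11.   -0.94] Ftool [  0.09 -11.21   0.87] gap 0.0294
wrist 26846 dir [ 0.19792072 -0.98021805] ang 11.415395 width [-0.02   -0.0156  0.0155  0.02  ] z 0.114041075 ends [0.5068 0.2627] [0.5264 0.1656]
 axis at y=.194: [0.5206 0.194 ]
```

View pics/wrist_f.png

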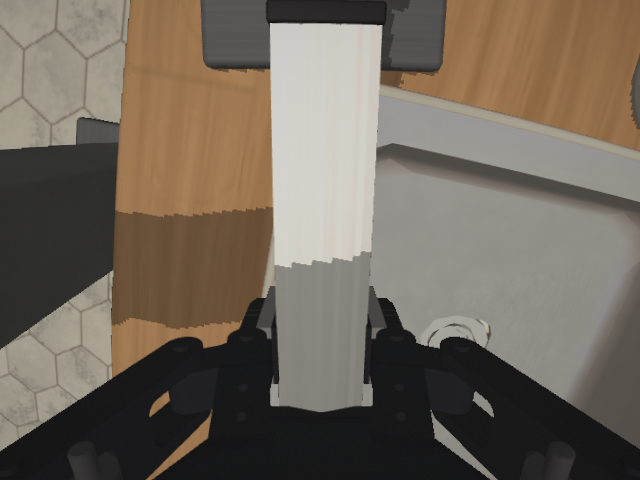

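The collar is still fixed relative to the jaws, at rows 1–24, so there is no slip. I'll step the pull up slightly.

```bash
python3 -m inch '[[[0,0,0],[0,7,0],20]]' >/dev/null; python3 st.py; python3 -m inch '[[[0,0,0],[0,7.5,0],20]]'>/dev/null; python3 st.py;python3 -m inch '[[[-0.3,0,0.3],[0,8,0],20]]'>/dev/null; python3 st.py
```

```text
t 9.3 pos [0.52   0.1907 0.0935] x [0.98  0.199 0.005] yaw 11.47 z [ 0.005  0.004 -1.   ] F [-2.14 12.33 -1.02] Ftool [  0.35 -12.51   1.06] gap 0.0296
t 9.4 pos [0.52   0.1906 0.0935] x [0.98  0.2   0.006] yaw 11.56 z [ 0.003  0.013 -1.   ] F [-1.87 12.77 -1.54] Ftool [  0.72 -12.86   1.7 ] gap 0.0296
t 9.5 pos [0.52   0.1906 0.0935] x [0.98  0.198 0.006] yaw 11.43 z [ 0.003  0.017 -1.   ] F [-2.68 13.74 -2.17] Ftool [  0.08 -13.96   2.39] gap 0.0294
```

Run:
```python
from h import *
p=r.get_image("wrist"); print(r.read_state()["tool_pos"].round(4), r.read_state()["force"].round(1))
f=p["frame"].astype(float).mean(-1)
e=np.argmax(np.diff(f[5:60,310:340].mean(1)))+5; print("edge row",e,"col", onplane(p,(325,e+.5),.115).round(4))
e2=np.abs(np.diff(f[50:90,230:265].mean(1))); k=np.argmax(e2)+50; print("foot edge",k,onplane(p,(247,k+.5),.014).round(4), onplane(p,(247,k+.5),.0).round(4))
save(p,"wn")
# scene: cap tracking vs start
a=cv2.imread("pics/scene0.png"); q=r.get_image("scene"); save(q,"scene1"); b=q["frame"][:,:,::-1]
A=a[320:362,355:395]; 
g=b[315:375,345:405]
M=cv2.matchTemplate(np.ascontiguousarray(g),A,cv2.TM_CCOEFF_NORMED); print(cv2.minMaxLoc(M)[1],np.array(cv2.minMaxLoc(M)[3])+[345-355,315-320])
cv2.imwrite("pics/cmp.png",np.hstack([cv2.resize(a[220:380,260:410],None,fx=2.6,fy=2.6),cv2.resize(b[220:380,260:410],None,fx=2.6,fy=2.6)]))
```

```text
[0.52   0.1905 0.0935] [-2.7 13.9 -1.9]
edge row 23 col [0.5024 0.289  0.115 ]
foot edge 72 [0.4621 0.2857 0.014 ] [0.4591 0.2876 0.    ]
0.9920600652694702 [2 2]
```

View pics/cmp.png

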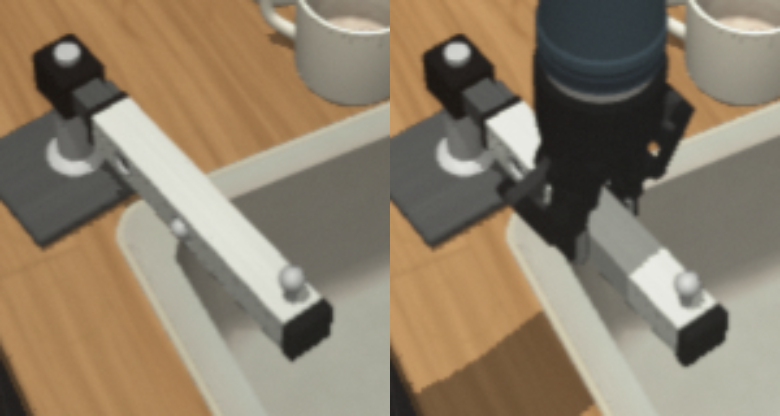

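The cap has moved about (2,2) px, roughly 4.7 mm of draw, so the tube moves with the grip and is working over the button. The tool has yawed and tilted slightly, which may be binding it. I'll realign and look at the moments.

```bash
cat >> st.py <<'E'
    s=r.read_state(); M=R.from_rotvec(s["tcp_rot"]).as_matrix(); print("  Mtool",(M.T@s["moment"]).round(3))
E
python3 st.py; python3 -m inch '[[[-0.8,0.3,0.3],[0,5,0],20]]' >/dev/null; python3 st.py; python3 -m inch '[[[-0.4,0.3,0.3],[0,6,0],20]]' >/dev/null; python3 st.py; python3 -m inch '[[[-0.3,0,0.3],[0,7,0],20]]' >/dev/null; python3 st.py
```

```text
t 9.6 pos [0.52   0.1905 0.0935] x [0.98  0.199 0.006] yaw 11.45 z [ 0.003  0.016 -1.   ] F [-2.67 13.07 -1.2 ] Ftool [ -0.03 -13.32   1.41] gap 0.0294
  Mtool [ 2.316 -0.524  0.538]
t 9.7 pos [0.52   0.1907 0.0935] x [0.981 0.196 0.011] yaw 11.3 z [ 0.01   0.009 -1.   ] F [0.4  5.4  0.03] Ftool [ 1.45 -5.22  0.03] gap 0.0295
  Mtool [ 1.087 -0.777  0.404]
t 9.8 pos [0.5201 0.1906 0.0935] x [0.981 0.194 0.016] yaw 11.19 z [ 0.015  0.009 -1.   ] F [ 0.33 11.54 -0.95] Ftool [  2.55 -11.25   1.06] gap 0.0297
  Mtool [ 2.257 -1.007  0.208]
t 9.9 pos [0.5201 0.1905 0.0936] x [0.981 0.193 0.016] yaw 11.15 z [ 0.015  0.011 -1.   ] F [ 0.43 13.53 -3.35] Ftool [  2.98 -13.17   3.5 ] gap 0.0296
  Mtool [ 2.437 -1.037  0.126]
```

```bash
python3 -m inch '[[[-0.4,-0.5,0],[0,6,0],20]]' >/dev/null; python3 st.py; python3 -m inch '[[[-0.4,-0.5,0.1],[0,7,0],20]]' >/dev/null; python3 st.py; python3 -m inch '[[[-0.4,-0.2,0],[0,7.5,0],20]]' >/dev/null; python3 st.py;  python3 -m inch '[[[-0.4,0,0],[0,8,0],20]]' >/dev/null; python3 st.py
```

```text
t 10.0 pos [0.5201 0.1905 0.0935] x [0.98  0.197 0.008] yaw 11.36 z [ 0.006  0.009 -1.   ] F [-1.54  9.23 -1.64] Ftool [ 0.3  -9.34  1.71] gap 0.0294
  Mtool [ 1.817 -0.531  0.491]
t 10.1 pos [0.52   0.1905 0.0935] x [ 0.98   0.198 -0.001] yaw 11.41 z [-0.003  0.008 -1.   ] F [-5.3  12.06 -0.71] Ftool [ -2.81 -12.86   0.82] gap 0.0296
  Mtool [2.553 0.046 0.544]
t 10.2 pos [0.52   0.1905 0.0935] x [ 0.98   0.2   -0.004] yaw 11.52 z [-0.006  0.01  -1.   ] F [-6.94 11.47 -0.61] Ftool [ -4.51 -12.62   0.77] gap 0.0293
  Mtool [2.602 0.133 0.752]
t 10.3 pos [0.52   0.1905 0.0935] x [ 0.98   0.201 -0.003] yaw 11.6 z [-0.006  0.013 -1.   ] F [-5.35 11.8  -1.64] Ftool [ -2.87 -12.61   1.82] gap 0.0296
  Mtool [2.613 0.068 0.929]
```

Free sliding took about 5.7 N, so only about 7 N of the present 12.6 N bears on the rim. That leaves room to go up slowly.

```bash
python3 -m inch '[[[-0.5,0,0.4],[-0.5,8,0],20]]' >/dev/null; python3 st.py; python3 -m inch '[[[-0.5,0,0.4],[-0.5,8.5,0],20]]' >/dev/null; python3 st.py; python3 -m inch '[[[-0.5,0,0.3],[-0.5,9,0],20]]' >/dev/null; python3 st.py
```

```text
t 10.4 pos [0.52   0.1905 0.0935] x [ 0.98   0.197 -0.001] yaw 11.34 z [-0.004  0.014 -1.   ] F [-2.78 13.73 -3.01] Ftool [ -0.02 -13.96   3.21] gap 0.0295
  Mtool [2.459 0.327 0.501]
t 10.5 pos [0.52   0.1905 0.0935] x [0.981 0.194 0.001] yaw 11.21 z [-0.002  0.015 -1.   ] F [-3.76 13.92 -3.83] Ftool [ -0.99 -14.32   4.04] gap 0.0297
  Mtool [2.508 0.084 0.202]
t 10.6 pos [0.52   0.1905 0.0935] x [0.981 0.195 0.004] yaw 11.25 z [ 0.     0.016 -1.   ] F [-2.69 15.88 -2.87] Ftool [  0.45 -16.05   3.13] gap 0.0295
  Mtool [ 2.61  -0.102  0.3  ]
```

```bash
python3 -m inch '[[[0,0,0],[0,2,0],20]]' >/dev/null
python3 - <<'E'
from h import *
a=cv2.imread("pics/scene0.png",0); q=r.get_image("scene"); save(q,"scene2"); b=cv2.cvtColor(q["frame"],cv2.COLOR_RGB2GRAY)
def ecc(a,b,x0,x1,y0,y1):
    W=np.eye(2,3,dtype=np.float32); 
    c,W=cv2.findTransformECC(a[y0:y1,x0:x1].copy(),b[y0:y1,x0:x1].copy(),W,cv2.MOTION_TRANSLATION); return c,W[:,2]
print("cap",ecc(a,b,358,394,315,362),"stand",ecc(a,b,270,300,232,292))
# expected px per mm along rail at the cap
h=np.array([.5203,.1962,.1]); d=np.array([.193,-.981,0])
print(proj(q,h+.1*d),proj(q,h+.105*d))
cv2.imwrite("pics/cz.png",cv2.resize(q["frame"][240:360,280:400,::-1],None,fx=5,fy=5,interpolation=cv2.INTER_CUBIC))
E
python3 st.py
```

```text
cap (0.9933380448935344, array([1.8366358, 2.0207052], dtype=float32)) stand (0.9682482346592851, array([0.22255293, 0.18062179], dtype=float32))
[376.46846584 343.22451744] [378.58033264 345.4233933 ]
t 10.75 pos [0.52   0.191  0.0935] x [0.98  0.197 0.004] yaw 11.36 z [ 0.     0.018 -1.   ] F [-2.27  6.74  0.32] Ftool [-0.9  -7.06 -0.2 ] gap 0.0293
  Mtool [ 0.953 -0.364  0.513]
```

View pics/cz.png

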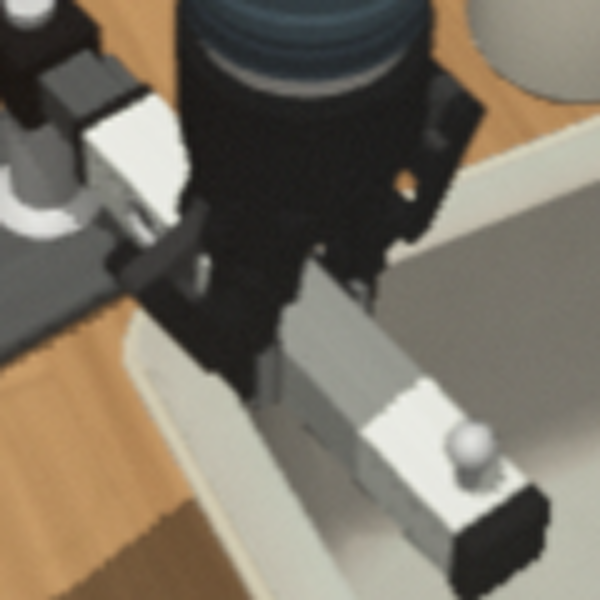

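The cap has shifted (1.8, 2.0) px against 0.2 px for the stand, so the tube has been drawn about 4 mm and the rim is riding on the dome. I can go a little higher: at 17 N of pull, minus about 5.5 N of sliding friction, the rim takes under 12 N.

```bash
python3 -m inch '[[[-0.7,0,0.4],[0,8,0],20]]' >/dev/null; python3 st.py; python3 -m inch '[[[-0.5,0,0.3],[0,9,0],20]]' >/dev/null; python3 st.py; python3 -m inch '[[[-0.6,-0.1,0.3],[0,9.5,0],20]]' >/dev/null; python3 st.py; python3 -m inch '[[[-0.6,-0.1,0.2],[0,10,0],20]]' >/dev/null; python3 st.py
```

```text
t 10.85 pos [0.5202 0.1899 0.0935] x [0.981 0.194 0.004] yaw 11.17 z [ 0.001  0.014 -1.   ] F [-3.94 14.54 -0.86] Ftool [ -1.05 -15.02   1.06] gap 0.0299
  Mtool [ 2.768 -0.4    0.107]
t 10.95 pos [0.5207 0.1866 0.0935] x [0.981 0.193 0.004] yaw 11.14 z [ 0.002  0.011 -1.   ] F [-2.22  6.71  0.2 ] Ftool [-0.88 -7.02 -0.13] gap 0.0296
  Mtool [ 1.351 -0.426  0.015]
t 11.05 pos [0.5218 0.1813 0.0935] x [0.981 0.192 0.003] yaw 11.07 z [ 0.002  0.005 -1.   ] F [-3.17  6.3   0.42] Ftool [-1.91 -6.79 -0.39] gap 0.0295
  Mtool [ 1.654 -0.317  0.05 ]
t 11.15 pos [0.5229 0.1756 0.0935] x [0.982 0.191 0.001] yaw 11.03 z [ 0.002 -0.001 -1.   ] F [-3.77  6.82 -0.35] Ftool [-2.39 -7.42  0.34] gap 0.0296
  Mtool [ 2.137 -0.175  0.075]
```

It broke through at about 15 N. The tube is now drawn about 20 mm and slides at about 6.5 N. Static 3–3.5 mm steps gave at most 8 N, so they stay safe even against the lock. I'll move on to about 38 mm first.

```bash
python3 -m inch '[[[-0.2,0,0],[0,6,0],20],[[-0.2,0,0],[0,6,0],20]]' >/dev/null; python3 st.py; python3 -m inch '[[[-0.2,0,0],[0,5,0],20]]' >/dev/null; python3 st.py; python3 -m inch '[[[-0.2,0,0],[0,4,0],20]]' >/dev/null; python3 st.py; python3 -m inch '[[[-0.1,0,0],[0,3.5,0],20]]' >/dev/null; python3 st.py
```

```text
t 11.35 pos [0.5241 0.1691 0.0935] x [0.981 0.192 0.002] yaw 11.08 z [ 0.002  0.    -1.   ] F [-2.84  6.76 -1.06] Ftool [-1.49 -7.18  1.06] gap 0.0294
  Mtool [ 1.759 -0.176  0.374]
t 11.45 pos [0.5245 0.1664 0.0935] x [0.981 0.192 0.002] yaw 11.07 z [ 0.002  0.    -1.   ] F [-2.47  4.7  -0.21] Ftool [-1.52 -5.09  0.21] gap 0.0294
  Mtool [ 1.649 -0.245  0.365]
t 11.55 pos [0.5249 0.1645 0.0935] x [0.981 0.192 0.003] yaw 11.05 z [ 0.003  0.    -1.   ] F [-1.95  5.66 -1.07] Ftool [-0.83 -5.92  1.07] gap 0.0294
  Mtool [ 1.582 -0.314  0.311]
t 11.65 pos [0.5252 0.163  0.0935] x [0.981 0.192 0.003] yaw 11.05 z [ 0.002  0.002 -1.   ] F [-1.72  5.43 -0.06] Ftool [-0.65 -5.66  0.06] gap 0.0294
  Mtool [ 1.412 -0.309  0.308]
```

```bash
python3 -m inch '[[[-0.2,0,0],[0,3.5,0],20],[[-0.2,0,0],[0,3.5,0],20],[[-0.2,0,0],[0,3.5,0],20]]' >/dev/null; python3 st.py; for i in 1 2 3 4; do python3 -m inch '[[[-0.15,0,0],[0,3.3,0],20]]' >/dev/null; python3 st.py;  done
```

```text
t 11.95 pos [0.5262 0.1577 0.0935] x [0.982 0.191 0.003] yaw 11.02 z [ 0.003 -0.    -1.   ] F [-2.57  5.24 -1.44] Ftool [-1.52 -5.63  1.43] gap 0.0298
  Mtool [ 1.463 -0.318  0.202]
t 12.05 pos [0.5265 0.1562 0.0935] x [0.982 0.191 0.003] yaw 11.02 z [ 0.003  0.    -1.   ] F [-2.    5.55 -1.23] Ftool [-0.91 -5.83  1.22] gap 0.0293
  Mtool [ 1.394 -0.319  0.229]
t 12.15 pos [0.5268 0.1548 0.0935] x [0.982 0.191 0.003] yaw 11.02 z [ 0.003  0.    -1.   ] F [-1.5   6.2   0.49] Ftool [-0.28 -6.37 -0.49] gap 0.0297
  Mtool [ 1.579 -0.29   0.269]
t 12.25 pos [0.527  0.1533 0.0935] x [0.982 0.191 0.003] yaw 11.02 z [ 0.003  0.001 -1.   ] F [-1.46  5.48 -0.67] Ftool [-0.39 -5.66  0.67] gap 0.0293
  Mtool [ 1.39  -0.337  0.256]
t 12.35 pos [0.5273 0.1518 0.0935] x [0.982 0.191 0.003] yaw 11.03 z [ 0.003  0.001 -1.   ] F [-1.17  4.29 -0.22] Ftool [-0.33 -4.44  0.22] gap 0.0294
  Mtool [ 1.247 -0.355  0.296]
```

```bash
for i in 1 2 3 4; do python3 -m inch '[[[-0.15,0,0],[0,3.2,0],20]]' >/dev/null; python3 st.py|grep -v Mtool;  done
```

```text
t 12.45 pos [0.5276 0.1503 0.0935] x [0.982 0.191 0.003] yaw 11.03 z [ 0.003  0.001 -1.   ] F [-1.8   6.24 -1.13] Ftool [-0.57 -6.47  1.13] gap 0.0294
t 12.55 pos [0.5279 0.1489 0.0935] x [0.982 0.191 0.003] yaw 11.03 z [ 0.003  0.001 -1.   ] F [-1.41  5.14 -0.17] Ftool [-0.4  -5.32  0.17] gap 0.0294
t 12.65 pos [0.5281 0.1474 0.0935] x [0.982 0.191 0.003] yaw 11.03 z [ 0.003  0.001 -1.   ] F [-1.5   5.87  0.17] Ftool [-0.35 -6.05 -0.16] gap 0.0295
t 12.75 pos [0.5284 0.146  0.0935] x [0.982 0.191 0.003] yaw 11.03 z [ 0.003  0.001 -1.   ] F [-1.5   5.11 -0.28] Ftool [-0.5  -5.3   0.29] gap 0.0294
```

```bash
for i in 1 2 3 4; do python3 -m inch '[[[-0.15,0,0],[0,3.2,0],20]]' >/dev/null; python3 st.py|grep -v Mtool;  done
```

```text
t 12.85 pos [0.5287 0.1445 0.0935] x [0.982 0.191 0.003] yaw 11.03 z [ 0.003  0.002 -1.   ] F [-1.23  4.57  0.34] Ftool [-0.34 -4.72 -0.34] gap 0.0293
t 12.95 pos [0.529  0.143  0.0935] x [0.982 0.191 0.003] yaw 11.03 z [ 0.003  0.002 -1.   ] F [-2.18  4.65 -0.65] Ftool [-1.25 -4.98  0.65] gap 0.0296
t 13.05 pos [0.5292 0.1416 0.0935] x [0.981 0.191 0.003] yaw 11.04 z [ 0.003  0.002 -1.   ] F [-1.65  5.57 -0.65] Ftool [-0.56 -5.79  0.65] gap 0.0296
t 13.15 pos [0.5296 0.1396 0.0935] x [0.982 0.191 0.003] yaw 11.04 z [ 0.003  0.001 -1.   ] F [-1.35  4.63 -0.81] Ftool [-0.44 -4.8   0.81] gap 0.0295
```

```bash
for i in 1 2; do python3 -m inch '[[[-0.1,0,0],[0,2.8,0],20]]' >/dev/null; python3 st.py|grep -v Mtool;  done
```

```text
t 13.25 pos [0.53   0.1373 0.0935] x [0.982 0.191 0.003] yaw 11.03 z [ 0.003  0.    -1.   ] F [-0.37  2.57 -0.17] Ftool [ 0.13 -2.59  0.17] gap 0.0296
t 13.35 pos [0.5309 0.1327 0.0935] x [0.982 0.19  0.004] yaw 10.97 z [ 0.004 -0.003 -1.   ] F [-0.49  1.52 -0.11] Ftool [-0.19 -1.58  0.1 ] gap 0.0292
```

The pull dropped and the tube ran 4.6 mm on a 2.8 mm step, which is the kick. I'll hold still and look before doing anything else.

```bash
python3 -m inch '[[[0,0,0],[0,0,0],20],[[0,0,0],[0,0,0],20]]' >/dev/null; python3 st.py
python3 - <<'E'
from h import *
q=r.get_image("scene"); save(q,"scene3")
cv2.imwrite("pics/cz3.png",cv2.resize(q["frame"][230:380,270:430,::-1],None,fx=4,fy=4,interpolation=cv2.INTER_CUBIC))
w=r.get_image("wrist"); save(w,"w3")
b=np.array([.4987,.1922,.1]); print(proj(q,b),proj(w,b))
E
```

```text
t 13.55 pos [0.5313 0.1307 0.0935] x [0.982 0.188 0.004] yaw 10.86 z [ 0.005 -0.004 -1.   ] F [-1.43  4.07 -0.24] Ftool [-0.64 -4.27  0.21] gap 0.0295
  Mtool [ 1.093 -0.294  0.007]
[326.17264395 308.43450781] [254.13994695 149.23593965]
```

View pics/cz3.png

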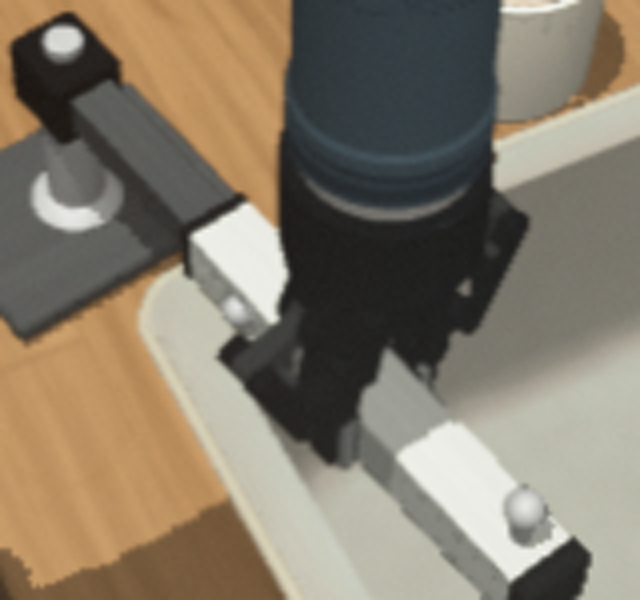

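View pics/w3.png

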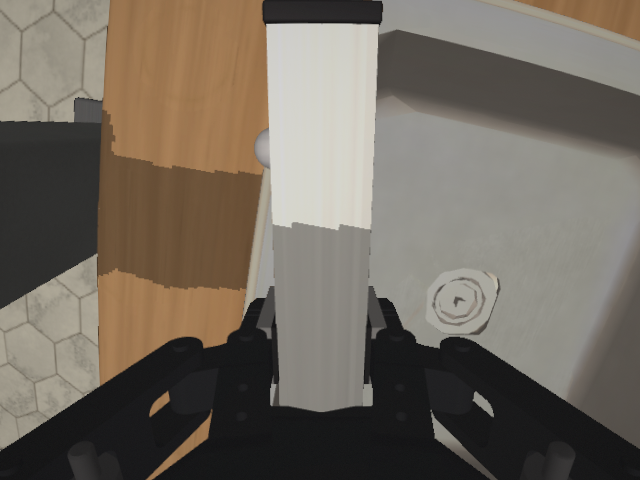

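The wrist view shows the button fully out at (262,149). Its tip is at column 255 and the projected fully-out tip is at 254. In the scene view it shows in the second hole, near (327,307). Now I'll let go.

```bash
python3 -m inch '[[[0,0,0],[0,-0.5,0],20],[[0,0,0],[0,0,0],60],[[0,0,0],[0,0,0],100],[[0,0,0],[0,0,0],100],[[0,0,0],[0,0,0],100],[[0,0,0],[0,0,0],100]]'; python3 st.py; python3 -m inch '[[[0,0,0],[0,0,-10],100],[[0,0,0],[0,0,-20],100],[[0,0,0],[0,0,-30],100],[[0,0,0],[0,0,-30],100],[[0,0,0],[0,0,-30],100],[[0,0,0],[0,0,-20],100],[[0,0,0],[0,0,0],100],[[0,0,0],[0,0,0],100],[[0,0,0],[0,0,0],100]]'
python3 - <<'E'
from h import *
w=r.get_image("wrist"); save(w,"w4"); q=r.get_image("scene"); save(q,"s4")
b=np.array([.4987,.1922,.1]); print(proj(w,b),proj(q,b))
for p in (w,q):
    for t in ("first_hole","button_tip","rail_end","mug_b","honey_jar"):
        for d in r.landmark_of(p,t)[:1]: print(t,round(d["conf"],2),np.round(d["uv"]),onplane(p,d["uv"],.0 if t[-1] in "br" and t!="first_hole" and "_h" not in t else .1).round(4))
E
```

```text
time_s: 14.25
tool_pos: [0.5339, 0.1272, 0.0942]
tcp_rot: [3.117, 0.297, 0.014]
force: [0.1, 0.1, -0.9]
finger_gap: 0.085
t 14.25 pos [0.5339 0.1272 0.0942] x [0.982 0.189 0.008] yaw 10.9 z [ 0.01 -0.01 -1.  ] F [ 0.12  0.14 -0.89] Ftool [ 0.14 -0.13  0.88] gap 0.085
  Mtool [ 0.049 -0.047 -0.024]
time_s: 15.15
tool_pos: [0.5323, 0.1274, 0.2427]
tcp_rot: [3.116, 0.296, 0.017]
force: [0.2, -0.4, 0.5]
finger_gap: 0.0855
[288.22870027 133.30183206] [326.17264395 308.43450781]
first_hole 0.69 [320. 223.] [0.5333 0.131  0.1   ]
button_tip 0.5 [287. 131.] [0.4975 0.1934 0.1   ]
rail_end 0.69 [319. 339.] [0.5519 0.0312 0.1   ]
mug_b 0.68 [552.  16.] [0.7183 0.3489 0.    ]
first_hole 0.89 [359. 327.] [0.5296 0.1359 0.1   ]
button_tip 0.37 [326. 313.] [0.4937 0.1845 0.1   ]
rail_end 0.8 [404. 376.] [0.5477 0.0308 0.1   ]
mug_b 0.95 [389. 244.] [0.7188 0.3468 0.    ]
```

View pics/w4.png

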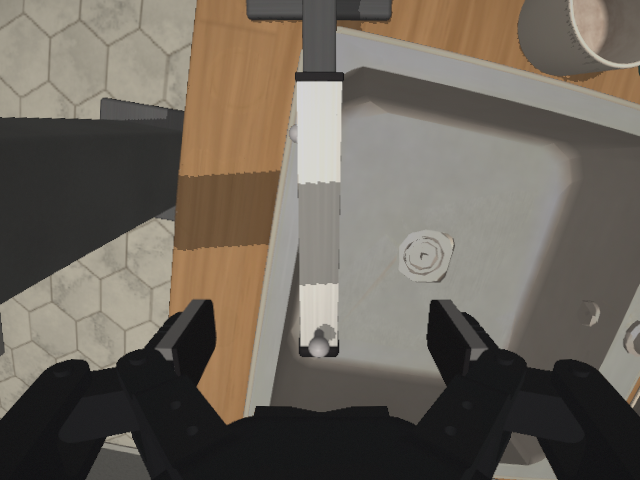

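View pics/s4.png

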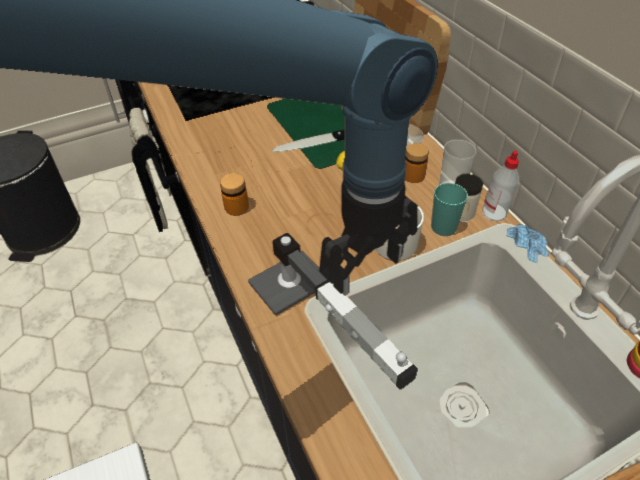

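The wrist view shows the button out at (292,133), where the fully-out tip is predicted at (288,133). The rail is longer, the jaws are clear, and the jar at (234,195) and the mug are where they were.

```bash
python3 -c "
from workcell import r
print(r.read_state()['force'].round(1)); print(r.sign_off())"
```

```text
[ 0.5 -0.5 -1. ]
the job is handed in; nothing more can be done
None
```

The drying rail is lengthened and locked at its second hole. I handed the job in at about 15 s of the 48 s allowed.

- **Pull-out:** I gripped the tube across the first hole, which squeezed the button flush (finger gap 29.4 mm). The tube then drew out, tool held level, at 5–7 N.
- **Rim of the first hole:** it needed more pull than the 8–12 N stated. It stuck at up to 16 N measured at the wrist and rode over at about 15 N. I put the rim's own share at about 10 N, well under its 18 N limit. That share is an estimate, because the wrist reading includes the sliding friction.
- **Locking:** at about 59 mm the pull fell to 1.5 N and the tube ran on by itself. I stopped there, with 4 N left on the tube, then let go and backed off upwards.

**Last checks:**
- **Tube position:** it stands about 65 mm out, inside the 42–72 mm range. The camera estimates ranged from 62 to 67 mm.
- **Button:** its tip shows within about 1 px of the fully-out position in the wrist view before release. It was still out after I let go.
- **Gripper:** it is clear of everything, and the wrist reads about 1 N, close to its noise.
- **Mug and jar:** neither showed any movement. The jar's position was judged by eye at the end, because the network did not report it in the last pictures.

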